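# Load the tube mixer and latch its sliding guard

### The job

Move the capped tube from its rest into the cradle of the tube mixer, lying lengthwise in both notches (either way round), and let go of it. Then slide the mixer's clear guard shut over the tube until its catch clicks and holds it by itself; the guard springs open again if it is not caught. Push gently so that the guard's rubber buffer is not rammed against its stop, and leave the other things on the table where they are.

Things in the scene. Friction and masses are not known exactly. Their poses are not given: they have to be found in the camera images.
- mixer: Fixed tube mixer: white base 116 (x) x 352 (y) x 20 mm high; origin on the table under it (base y -179 to +173 mm). The guard slides along its own y; x is across, z up. Cradle in the -y half, open guard parked in the +y half. A steel catch block is clamped on the front ledge anywhere along a 40 mm slot, its place not measured; its upright post is the stop for the rubber buffer.
- cradle (a point): Where the tube's centre is when seated, 39 mm above the table, axes as the mixer's. Two blue V-notches (45 degree walls, 7 mm thick, mouth 28 mm, top 42 mm above the table) stand 30 mm either side of it along y; between them it is open down to the base top at 20 mm. The tube lies along y.
- tube_center (a point): Middle of the capped tube, on its axis: clear barrel 16 mm across, blue cap 20 mm across, 120 mm long along this frame's y, cap at -y (-60 to -44 mm), tip tapers at +y; about 30 g. Starts 27 mm above the table in two V-notches 30 mm either side of its middle on a grey rest plate 50 x 100 x 8 mm; pinch the barrel at the middle.
- guard_grip (a point): Centre of the black grip fin on the guard: 44 mm along x, 14 mm along y, top 104 mm above the table, foot 72 mm; axes as the mixer's. Pushing its +y face towards the mixer's -y (or pinching it) shuts the guard. The guard is a clear tunnel with orange edges, 82 (x) x 160 mm (y), top 68 mm above the table, open at both ends.
- guard (a joint): Guard travel (m): 0 = open (start), grows towards the mixer's -y. Its spring pushes back 2.5 N at 0, 4.9 N shut. Latch clicks somewhere between 0.125 and 0.17. The push rises over some 16 mm to about 10 N, drops at the click; 1.5 mm past the caught place the buffer meets its stop: +10 N per mm. Let go, a caught guard stays above 0.124, an uncaught one springs back to 0.
- buffer (a joint): How far the black rubber buffer at the guard's leading (-y) end, front side, is pressed in (m): 0 = free, 10 N per mm; beyond 0.0022 (about 22 N) is ramming and fails the job.
- petri: Bystander: small round white lidded dish, 58 mm across, 15 mm high; origin under its centre.
- tape: Bystander: roll of beige tape lying flat, 61 mm across, 19 mm high; origin under its centre.
- lab_timer: Bystander: small white timer with three round buttons, 28 x 66 x 58 mm; origin under its centre.
- beaker: Bystander: white plastic beaker, 54 mm across, 62 mm high; origin under its centre.
- bottle: Bystander: white bottle with blue cap, 56 mm across, 115 mm high; origin under its centre.

How it is judged:
By the outcome, as a careful person would: the job done as asked, in the order asked, and still so for the second after the job is handed in, with the robot touching nothing.
It also fails if it takes over 58 s, if anything falls off the work surface, if the arm or the gripper's body presses on something with over 40 N, if the wrist force passes 120 N, or if a joint passes its speed limit or range.

### The arm

A 7-joint arm with a two-finger parallel gripper is mounted at the origin on a cart in front of the work surface, level with it; the furniture and walls round the work are solid. World frame = base frame: x ahead of the robot, y to its left, z up, the work surface at z = 0. Lengths are in m, angles in rad, forces in N, time in s.
With the tool pointing down it reaches from about 0.425 to 0.925 m from the base axis. Payload 6.8 kg.
Tool frame: the origin (TCP) lies at the very end of the fingers, on their centre line; the grasp point (between the pads) lies bot.hold_point_z behind it (bot.hold_point_z is the distance from the TCP to the grasp point, in m); x points along the fingers, z is the direction in which the jaws open and shut, and the axes are right-handed (so a half turn about x gives the same grasp; the last joint's range is limited). The gripper opens to 85 mm and grips with 20 to 120 N. Pads are 22 mm wide; open, the fingers measure 114 mm over their backs; the gripper's body (76 mm by 85 mm) begins 54 mm behind the grasp point. The pads swing forward as they close: fully open they stand 13 mm farther back than shut.
Start: joints at [-1.295, 0.477, 0.022, 1.555, -0.011, 1.109, -0.083], TCP at [0.253, 0.626, 0.231] pointing down, gripper open.
Joint ranges: [-2.96, 2.96], [-0.34, 2.1], [-1.41, 1.46], [0.24, 2.44], [-1.37, 4.51], [0.17, 1.92], [-2.96, 2.96]. Speed limits (rad/s): [2.39, 2.39, 3.14, 3.14, 3.14, 3.14, 3.14].

### API

Orientations are given as a unit quaternion [w, x, y, z].
In Python, from station import bot gives the robot as it stands.
- The arm moves only by the tool drive_tool, never from a script. Its arguments are lists of equal length, an entry for each row: "slide": the shift along the world's x, y, z in mm, a list of three; "turn": the turn, a rotation vector about the world's x, y, z in rad, a list of three; "gripper": the opening, from 0 (shut) to 1 (fully open). A call has 1 to 10 rows; each row is the pose to reach, as a shift and turn from the pose measured when the call began; what a row does not reach only later rows make up. A row lasts 1/10 s, in which the tool goes at most 50 mm and 8.59 degrees, less where a joint would pass 70% of its speed; a pose out of reach is approached as far as the arm can. A call with a gripper value outside its range is refused whole. The fingers move at their own pace and stop on an object; "squeeze" is the grip in N (left out, the last holds). Time passes only in rows, so rows that repeat a pose let the fingers close. It gives the time, the measured TCP pose, the force and the opening at its end, in the units of the state.
- bot.get_obs(): the state, without advancing time (a new reading comes with each control period).
- bot.read_camera(name): name is "scene" or "top" or "wrist"; returns a dict with "color" (420x560x3 uint8, red, green, blue), "fovy" (degrees; the focal length in pixels is half the picture's height over the tangent of half this angle, whatever the lens; pixels are square), "cx", "cy" (the principal point, pixels), "R" (3x3) and "t" (3): a world point X has camera coordinates R X + t. Camera axes: x right, y down, z forward; pixel columns grow to the right and rows downward; lengths in m; the calibration is good to about 2 mm. A picture is of the moment at which its call begins. There is no depth.
- bot.hand_in(): hands the job in, once; it reports no verdict.
The state is a dict: "t": time; "q": joint angles; "joint_vel": joint speeds; "joint_torque": joint torques, N m; "eef_pos": TCP position; "tool_rot": TCP orientation; "contact_force": force on the tool from outside, world axes, zero at the start; "torque": the same for the moment, N m; "gripper_width": opening from 0.0 (shut) to 1.0 (fully open).
Only numpy, scipy, OpenCV 4.12 (cv2) and the standard library are available. Lean on these libraries where they do the work, as an engineer would, in place of code of your own. Each camera call takes 0.05 s, during which the arm holds its last target.

## Working session

There is one attempt and no reset: what is moved stays moved. The work goes in short steps, Python scripts to look and compute and a tool call to move; the robot and the scene stay as the last step left them, time stands still between calls to the robot, and variables do not carry over. Pictures are saved under pics/ and viewed, and the job is handed in when it is done.

Besides the shell and the picture viewer there is one more tool, called after ">>>" as a command line: name --argument value ..., lists and objects as JSON in quotes. drive_tool: Moves the arm, as the interface text tells. Its arguments: {"type":"object","properties":{"slide":{"type":"array"},"turn":{"type":"array"},"gripper":{"type":"array"},"squeeze":{"type":"number"}},"required":["slide","turn","gripper"]}

```bash
ls; mkdir -p pics
python3 - <<'E'
from station import bot
import cv2
o=bot.get_obs(); print({k:(v if not hasattr(v,'round') else v) for k,v in o.items()}); print(bot.hold_point_z)
for n in ["scene","top","wrist"]:
    c=bot.read_camera(n); cv2.imwrite(f"pics/{n}0.png",c["color"][:,:,::-1]); print(n,c["fovy"],c["cx"],c["cy"],c["R"],c["t"])
E
```

```text
pics
{'t': 0.0, 'q': array([-1.29510147,  0.47780318,  0.02237693,  1.55646692, -0.01154177,
        1.1092939 , -0.08310554]), 'joint_vel': array([ 0.00081738, -0.0006161 ,  0.00264613,  0.00047166, -0.00077353,
        0.00054594,  0.00100475]), 'joint_torque': array([ 2.06046457e-04, -5.96440351e+01,  1.60880573e+00, -2.81198806e+01,
        1.25790705e-02,  9.22766514e-03, -3.74962440e-06]), 'eef_pos': array([0.25254857, 0.6253283 , 0.23031783]), 'tool_rot': array([ 0.58567389, -0.39584851,  0.58670572,  0.39505247]), 'contact_force': array([0.71846216, 0.43247479, 0.01145859]), 'torque': array([0.01483481, 0.01733394, 0.0175418 ]), 'gripper_width': 0.9952725264766871}
0.0187
scene 51.881329000924545 279.428763663841 208.83586396894285 [[ 0.84977385 -0.52714668 -0.00088371]
 [-0.38999405 -0.62755066 -0.67385815]
 [ 0.35466752  0.57297168 -0.73886021]] [-0.42375104  0.22337673  0.8942103 ]
top 53.000106162214635 282.600444890192 215.99503411043736 [[-0.00383787 -0.99984753 -0.0170347 ]
 [-0.99728908  0.00507872 -0.0734078 ]
 [ 0.07348313  0.01670679 -0.99715651]] [-0.03845197  0.48349741  0.97208943]
wrist 66.83382428316935 279.70694363748686 209.7700722868019 [[ 0.37460825  0.92718225 -0.00131483]
 [ 0.88196452 -0.35590082  0.30898736]
 [ 0.28601965 -0.11690885 -0.95106523]] [-0.67379199 -0.04056755  0.379665  ]
```

View pics/scene0.png

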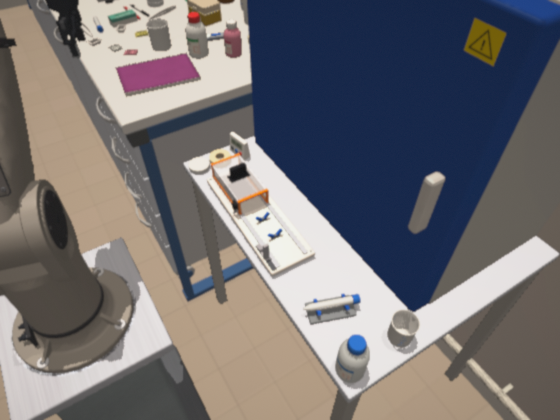

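View pics/top0.png

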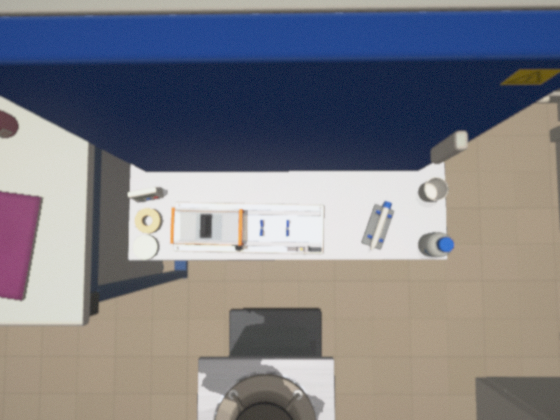

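View pics/wrist0.png

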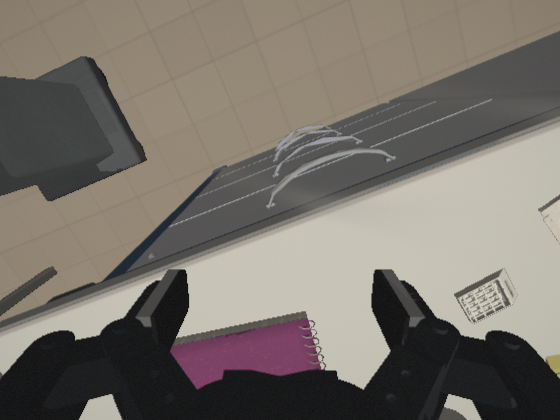

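Run:
```python
import cv2
a=cv2.imread("pics/top0.png")
cv2.imwrite("pics/topL.png",cv2.resize(a[180:270,125:335],None,fx=3.8,fy=3.8,interpolation=cv2.INTER_CUBIC))
cv2.imwrite("pics/topR.png",cv2.resize(a[170:270,335:465],None,fx=6,fy=6,interpolation=cv2.INTER_CUBIC))
a=cv2.imread("pics/scene0.png")
cv2.imwrite("pics/scM.png",cv2.resize(a[130:275,180:330],None,fx=4,fy=4,interpolation=cv2.INTER_CUBIC))
```

```text
(no output)
```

View pics/topL.png

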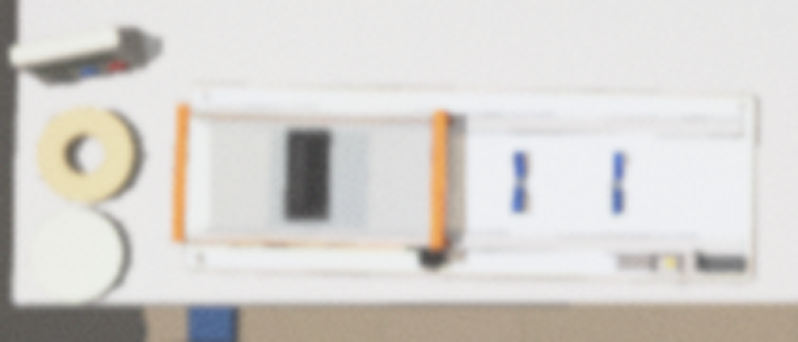

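View pics/topR.png

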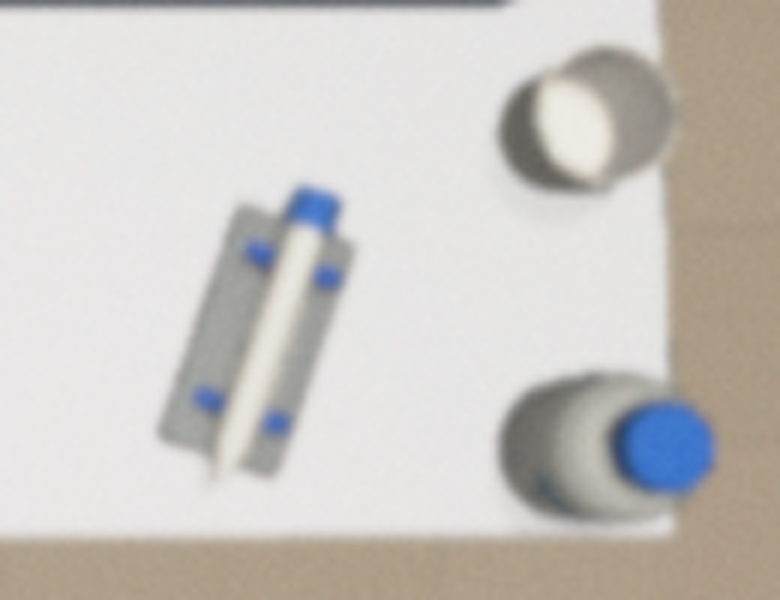

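View pics/scM.png

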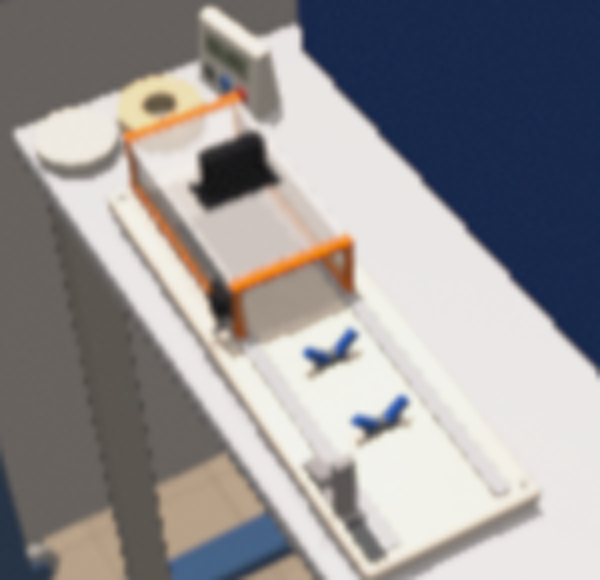

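```bash
cat > h.py <<'E'
import numpy as np
from station import bot
def ray(c,u,v,z):
    f=210/np.tan(np.radians(c["fovy"]/2)); R=np.array(c["R"]);t=np.array(c["t"])
    d=R.T@np.array([(u-c["cx"])/f,(v-c["cy"])/f,1]); o=-R.T@t
    return o+d*(z-o[2])/d[2]
def proj(c,X):
    f=210/np.tan(np.radians(c["fovy"]/2)); p=np.array(c["R"])@np.array(X)+c["t"]
    return np.array([c["cx"]+f*p[0]/p[2],c["cy"]+f*p[1]/p[2]])
E
python3 - <<'E'
from h import *
np.set_printoptions(precision=4,suppress=True)
c=bot.read_camera("top")
L=lambda u,v,z:ray(c,125+(u-1.4)/3.8,180+(v-1.4)/3.8,z)
R=lambda u,v,z:ray(c,335+(u-2.5)/6,170+(v-2.5)/6,z)
for n,p in dict(TL=(192,82,.02),TR=(757,95,.02),BR=(753,277,.02),BL=(185,270,.02),n1=(520,182,.042),n2=(619,182,.042),fin=(308,174,.104)).items(): print(n,L(*p))
for n,p in dict(cap=(317,190,.027),tip=(218,475,.027),a=(258,255,.03),b=(327,278,.03),c=(208,399,.03),d=(277,423,.03),p1=(242,205,.008),p2=(355,242,.008),p3=(272,478,.008),p4=(158,438,.008)).items(): print(n,R(*p))
c=bot.read_camera("scene")
S=lambda u,v,z:ray(c,180+(u-1.5)/4,130+(v-1.5)/4,z)
for n,p in dict(n1=(331,355,.03),n2=(381,420,.03),TR=(537,492,.02),BR=(372,573,.02),BL=(112,200,.02)).items(): print(n,S(*p))
print(bot.get_obs()['t'])
E
```

```text
TL [0.5194 0.2128 0.02  ]
TR [ 0.5093 -0.1374  0.02  ]
BR [ 0.3975 -0.1338  0.02  ]
BL [0.4031 0.2154 0.02  ]
n1 [0.4553 0.0074 0.042 ]
n2 [ 0.455  -0.0522  0.042 ]
fin [0.4575 0.1231 0.104 ]
cap [ 0.5157 -0.2844  0.027 ]
tip [ 0.4059 -0.2441  0.027 ]
a [ 0.4903 -0.2605  0.03  ]
b [ 0.4813 -0.2868  0.03  ]
c [ 0.435  -0.2402  0.03  ]
d [ 0.4257 -0.2664  0.03  ]
p1 [ 0.512  -0.2592  0.008 ]
p2 [ 0.4971 -0.3033  0.008 ]
p3 [ 0.4045 -0.2688  0.008 ]
p4 [ 0.4203 -0.2245  0.008 ]
n1 [0.4538 0.0052 0.03  ]
n2 [ 0.4532 -0.0533  0.03  ]
TR [ 0.5052 -0.1378  0.02  ]
BR [ 0.3973 -0.1353  0.02  ]
BL [0.4036 0.2067 0.02  ]
0.25
```

>>> drive_tool --slide '[[30,-30,5],[60,-70,10],[95,-110,15],[130,-150,20],[165,-190,20],[195,-230,20],[210,-270,20],[220,-310,20],[225,-350,20],[225,-390,20]]' --turn '[[0,0,0.01],[0,0,0.02],[0,0,0.03],[0,0,0.034],[0,0,0.034],[0,0,0.034],[0,0,0.034],[0,0,0.034],[0,0,0.034],[0,0,0.034]]' --gripper '[1,1,1,1,1,1,1,1,1,1]'

```text
t: 1.25
eef_pos: [0.4783, 0.2335, 0.2508]
tool_rot: [0.58, -0.405, 0.58, 0.405]
contact_force: [-0.1, -1.1, -1.0]
gripper_width: 0.999
```

>>> drive_tool --slide '[[0,-30,0],[0,-75,0],[0,-120,0],[0,-165,0],[-5,-210,0],[-10,-255,0],[-15,-300,0],[-20,-345,-10],[-20,-390,-20],[-20,-430,-30]]' --turn '[[0,0,0],[0,0,0],[0,0,0],[0,0,0],[0,0,0],[0,0,0],[0,0,0],[0,0,0],[0,0,0],[0,0,0]]' --gripper '[1,1,1,1,1,1,1,1,1,1]'

```text
t: 2.25
eef_pos: [0.4579, -0.1987, 0.2209]
tool_rot: [0.58, -0.405, 0.58, 0.404]
contact_force: [0.8, 0.7, -0.2]
gripper_width: 1.005
```

>>> drive_tool --slide '[[0,-35,-15],[0,-55,-20],[0,-67,-25],[0,-67,-25]]' --turn '[[0,0,0],[0,0,0],[0,0,0],[0,0,0]]' --gripper '[1,1,1,1]'

```text
t: 2.65
eef_pos: [0.457, -0.2675, 0.1954]
tool_rot: [0.58, -0.404, 0.581, 0.403]
contact_force: [-0.7, 1.3, 0.2]
gripper_width: 1.002
```

```bash
cat > snap.py <<'E'
import sys,cv2
from h import *
for n in sys.argv[2:]:
    c=bot.read_camera(n); cv2.imwrite(f"pics/{n}{sys.argv[1]}.png",cv2.resize(c["color"][:,:,::-1],None,fx=1.4,fy=1.4,interpolation=cv2.INTER_CUBIC))
    if n=="wrist":
        for X in [(.458,-.2635,.027),(.5143,-.2841,.027),(.4017,-.2429,.027)]: print(1.4*proj(c,X))
o=bot.get_obs(); print({k:np.round(o[k],4) for k in ['t','eef_pos','tool_rot','contact_force','gripper_width','q']})
E
python3 snap.py 1 wrist
```

```text
[398.08481981 263.44017978]
[398.0832666  340.21579005]
[398.08656449 177.20018337]
{'t': np.float64(2.7), 'eef_pos': array([ 0.4574, -0.2661,  0.1957]), 'tool_rot': array([ 0.5801, -0.4047,  0.5802,  0.4039]), 'contact_force': array([ 0.2062, -0.0654, -0.1904]), 'gripper_width': np.float64(1.0023), 'q': array([-0.007 ,  0.2983,  0.5047,  1.9678, -0.1791,  0.9177,  1.8055])}
```

View pics/wrist1.png

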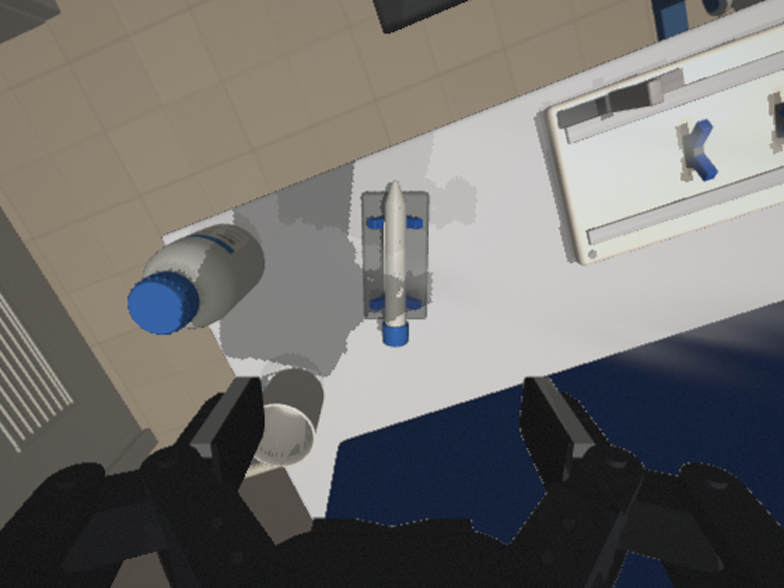

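Run:
```python
from h import *
import cv2
c=bot.read_camera("wrist");o=bot.get_obs();p=o['eef_pos']
w,x,y,z=o['tool_rot']
ax=np.array([1-2*(y*y+z*z),2*(x*y+w*z),2*(x*z-w*y)]);zz=np.array([2*(x*z+w*y),2*(y*z-w*x),1-2*(x*x+y*y)])
print(p,ax,zz,np.degrees(np.arctan2(zz[1],zz[0])))
X=p+ax*(p[2]-.027)/-ax[2]; print(X,1.4*proj(c,X))
for u,v,h in [(395,182,.027),(396,240,.035),(372,223,.03),(416,223,.03),(378,303,.03),(412,303,.03)]: print(ray(c,u/1.4,v/1.4,h))
im=c["color"][110:260,220:340,::-1]; cv2.imwrite("pics/w1c.png",cv2.resize(im,None,fx=4,fy=4,interpolation=cv2.INTER_CUBIC))
```

```text
[ 0.45783029 -0.26523737  0.1958567 ] [ 1.00083900e-03 -6.10341936e-04 -9.99999313e-01] [ 3.44764311e-01  9.38689255e-01 -2.27868004e-04] 69.83259032953156
[ 0.45799929 -0.26534043  0.027     ] [393.48767921 264.20920122]
[ 0.40446159 -0.2445616   0.027     ]
[ 0.44058709 -0.25712749  0.035     ]
[ 0.42462138 -0.2689002   0.03      ]
[ 0.43515033 -0.24037567  0.03      ]
[ 0.48078344 -0.28580438  0.03      ]
[ 0.48939655 -0.26246441  0.03      ]
```

View pics/w1c.png

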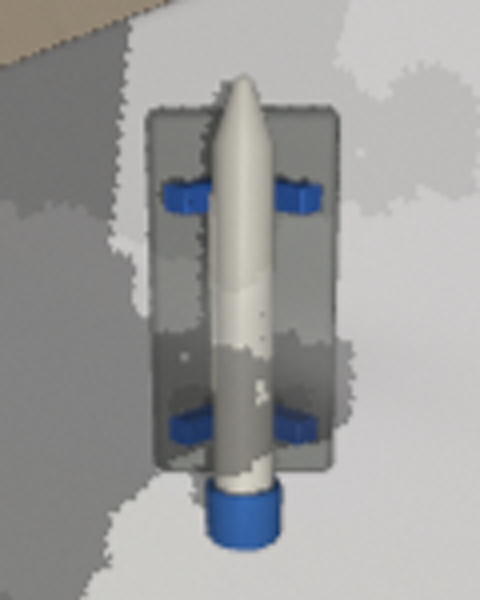

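>>> drive_tool --slide '[[0,0,-20],[0,0,-50],[0,0,-80],[0,0,-110],[0,0,-135],[0,0,-155],[0,0,-170],[0,0,-178],[0,0,-182],[0,0,-182]]' --turn '[[0,0,0],[0,0,0],[0,0,0],[0,0,0],[0,0,0],[0,0,0],[0,0,0],[0,0,0],[0,0,0],[0,0,0]]' --gripper '[0.6,0.6,0.6,0.6,0.6,0.6,0.6,0.6,0.6,0.6]'

```text
t: 3.75
eef_pos: [0.4582, -0.2651, 0.0141]
tool_rot: [0.58, -0.405, 0.579, 0.404]
contact_force: [-0.0, -0.5, -0.7]
gripper_width: 0.601
```

```bash
python3 snap.py 2 wrist
```

```text
[397.2817321 397.0929692]
[396.82758923 538.6875417 ]
[397.86734925 214.50679015]
{'t': np.float64(3.8), 'eef_pos': array([ 0.4583, -0.2654,  0.0144]), 'tool_rot': array([ 0.5802, -0.4054,  0.5794,  0.4041]), 'contact_force': array([ 0.3799, -0.667 ,  0.5326]), 'gripper_width': np.float64(0.5973), 'q': array([ 0.1299,  0.5832,  0.3533,  2.0731, -0.3771,  0.5438,  1.9738])}
```

View pics/wrist2.png

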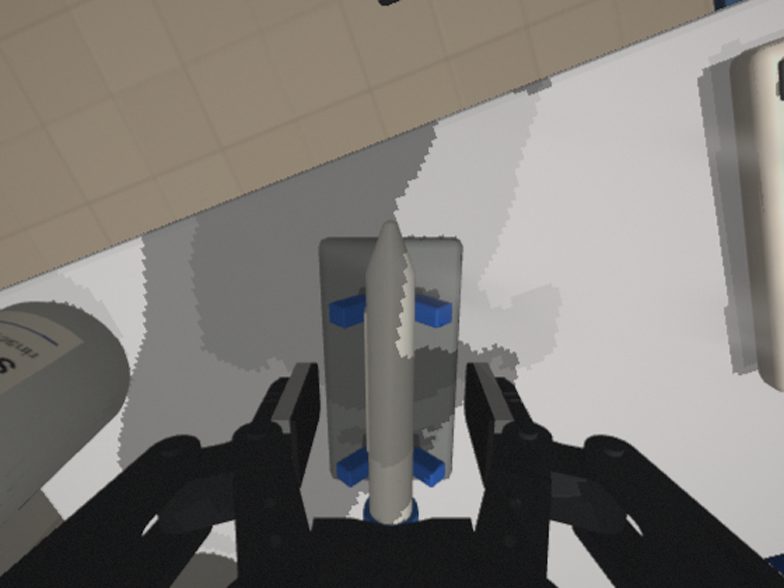

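>>> drive_tool --slide '[[0,0,0],[0,0,0],[0,0,0],[0,0,0],[0,0,0],[0,0,0],[0,0,0],[0,0,0]]' --turn '[[0,0,0],[0,0,0],[0,0,0],[0,0,0],[0,0,0],[0,0,0],[0,0,0],[0,0,0]]' --gripper '[0.5,0.4,0.3,0.2,0.1,0.1,0.1,0.1]' --squeeze 25

```text
t: 4.6
eef_pos: [0.4584, -0.2657, 0.0146]
tool_rot: [0.58, -0.405, 0.579, 0.404]
contact_force: [-0.9, -1.1, 3.7]
gripper_width: 0.166
```

```bash
python3 snap.py 3 wrist
```

```text
[398.69617085 395.14755513]
[398.16114742 536.47731864]
[399.38615014 212.88523803]
{'t': np.float64(4.65), 'eef_pos': array([ 0.4584, -0.2657,  0.0146]), 'tool_rot': array([ 0.5803, -0.4055,  0.5795,  0.4038]), 'contact_force': array([-0.2504, -1.6273,  4.8308]), 'gripper_width': np.float64(0.1676), 'q': array([ 0.13  ,  0.5829,  0.3537,  2.0729, -0.377 ,  0.5438,  1.9738])}
```

View pics/wrist3.png

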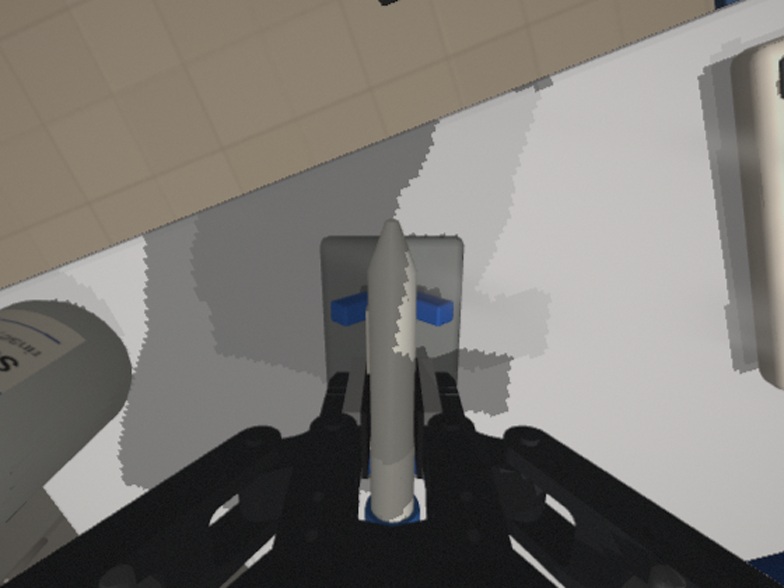

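>>> drive_tool --slide '[[0,0,5],[0,0,20],[0,0,45],[0,0,75],[0,0,105],[0,25,115],[0,55,115],[0,85,115],[0,110,115],[0,130,115]]' --turn '[[0,0,0],[0,0,0],[0,0,0],[0,0,-0.05],[0,0,-0.15],[0,0,-0.28],[0,0,-0.41],[0,0,-0.54],[0,0,-0.67],[0,0,-0.8]]' --gripper '[0.1,0.1,0.1,0.1,0.1,0.1,0.1,0.1,0.1,0.1]'

```text
t: 5.65
eef_pos: [0.4583, -0.1336, 0.1304]
tool_rot: [0.692, -0.146, 0.692, 0.145]
contact_force: [0.1, -0.0, -0.2]
gripper_width: 0.166
```

>>> drive_tool --slide '[[0,25,0],[0,50,0],[0,75,0],[0,95,0],[0,108,0],[0,113,0],[0,113,0]]' --turn '[[0,0,-0.1],[0,0,-0.2],[0,0,-0.3],[0,0,-0.4],[0,0,-0.437],[0,0,-0.437],[0,0,-0.437]]' --gripper '[0.1,0.1,0.1,0.1,0.1,0.1,0.1]'

```text
t: 6.35
eef_pos: [0.4583, -0.0198, 0.1308]
tool_rot: [0.707, 0.007, 0.707, -0.007]
contact_force: [-0.2, 0.7, -0.4]
gripper_width: 0.164
```

```bash
python3 snap.py 4 wrist top scene
python3 - <<'E'
import cv2
a=cv2.imread("pics/top4.png")
cv2.imwrite("pics/top4c.png",cv2.resize(a[230:400,170:500],None,fx=2.4,fy=2.4,interpolation=cv2.INTER_CUBIC))
a=cv2.imread("pics/scene4.png")
cv2.imwrite("pics/scene4c.png",cv2.resize(a[190:400,260:480],None,fx=2.8,fy=2.8,interpolation=cv2.INTER_CUBIC))
E
```

```text
[396.95159016 601.62103827]
[471.24582906 620.35843916]
[319.88413126 582.18421659]
{'t': np.float64(6.5), 'eef_pos': array([ 0.4583, -0.0214,  0.1307]), 'tool_rot': array([ 0.7074,  0.0076,  0.7068, -0.0085]), 'contact_force': array([ 0.5122,  0.5569, -0.4728]), 'gripper_width': np.float64(0.161), 'q': array([-0.7599,  0.3411,  0.8096,  2.1912, -0.3642,  0.7431,  0.2706])}
```

View pics/wrist4.png

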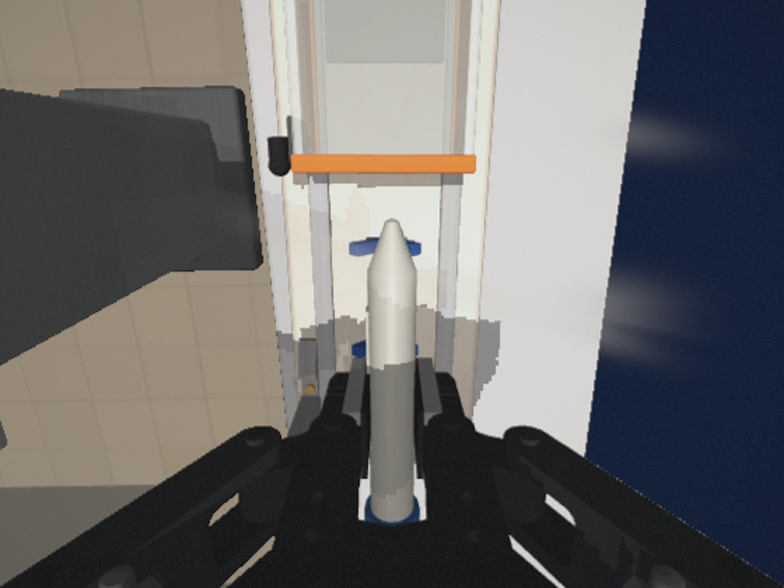

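View pics/scene4c.png

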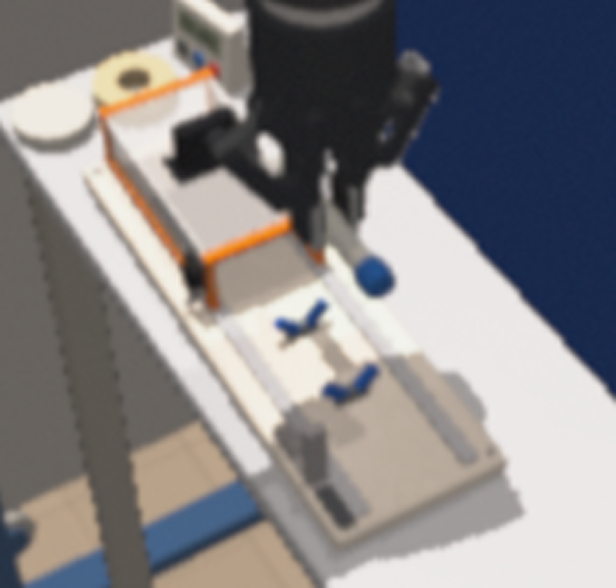

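Run:
```python
from h import *
import cv2
np.set_printoptions(precision=4,suppress=True)
c=bot.read_camera("wrist");o=bot.get_obs();p=o['eef_pos']
w,x,y,z=o['tool_rot'];zz=np.array([2*(x*z+w*y),2*(y*z-w*x),1-2*(x*x+y*y)])
print(p,np.degrees(np.arctan2(zz[1],zz[0])))
for h in (.137,.039): print(1.4*proj(c,[p[0],p[1],h]),1.4*proj(c,[p[0]+.05*zz[1]*-1,p[1]+.05*zz[0],h]))
for u,v,h in [(349,245,.042),(421,245,.042),(352,350,.042),(418,350,.042),(291,163,.068),(475,163,.068)]: print(ray(c,u/1.4,v/1.4,h))
im=c["color"][80:270,170:360,::-1]; cv2.imwrite("pics/w4c.png",cv2.resize(im,None,fx=3,fy=3,interpolation=cv2.INTER_CUBIC))
```

```text
[ 0.4582 -0.0215  0.1306] -1.338009099486884
[390.6335 389.0347] [390.5746 246.2844]
[390.6674 298.3071] [390.6344 207.0125]
[0.437  0.0096 0.042 ]
[0.4749 0.0087 0.042 ]
[ 0.4355 -0.051   0.042 ]
[ 0.473  -0.0519  0.042 ]
[0.416  0.0523 0.068 ]
[0.4972 0.0504 0.068 ]
```

View pics/w4c.png

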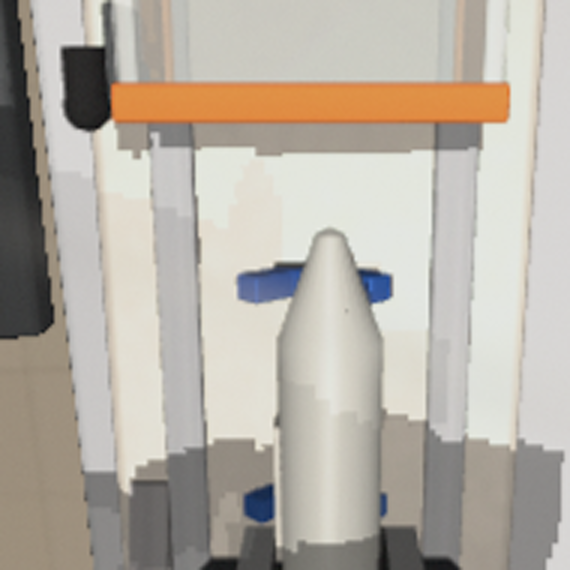

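View pics/top4c.png

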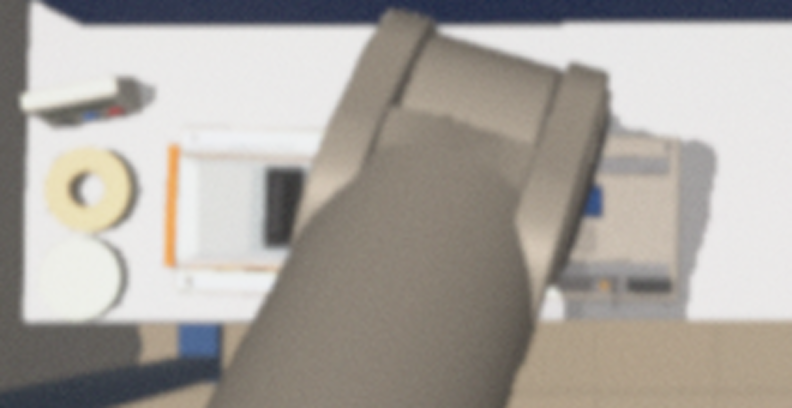

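Run:
```python
from h import *
c=bot.read_camera("wrist");o=bot.get_obs();p=o['eef_pos']
C=-np.array(c["R"]).T@c["t"]; print(C-p)
```

```text
[0.00189508 0.07856476 0.14226696]
```

>>> drive_tool --slide '[[-1,0,-10],[-3,0,-30],[-3,0,-50],[-3,0,-70],[-3,0,-82],[-3,0,-90],[-3,0,-95],[-3,0,-99],[-3,0,-99]]' --turn '[[0,0,0],[0,0,0],[0,0,0],[0,0,0],[0,0,0],[0,0,0],[0,0,0],[0,0,0],[0,0,0]]' --gripper '[0.1,0.1,0.1,0.1,0.1,0.1,0.1,0.1,0.1]'

```text
t: 7.5
eef_pos: [0.4554, -0.0215, 0.0315]
tool_rot: [0.707, 0.008, 0.707, -0.009]
contact_force: [-0.2, 0.2, 0.4]
gripper_width: 0.164
```

```bash
python3 snap.py 5 wrist scene
python3 - <<'E'
import cv2
a=cv2.imread("pics/scene5.png")
cv2.imwrite("pics/scene5c.png",cv2.resize(a[190:400,260:480],None,fx=2.8,fy=2.8,interpolation=cv2.INTER_CUBIC))
E
```

```text
[406.66716603 778.05683398]
[509.67041227 799.36302259]
[298.30109196 755.64134615]
{'t': np.float64(7.6), 'eef_pos': array([ 0.4556, -0.0214,  0.0319]), 'tool_rot': array([ 0.7075,  0.0079,  0.7066, -0.0087]), 'contact_force': array([ 0.11  , -0.0658, -0.7908]), 'gripper_width': np.float64(0.1654), 'q': array([-0.5758,  0.5195,  0.6024,  2.2464, -0.5875,  0.5297,  0.4601])}
```

View pics/wrist5.png

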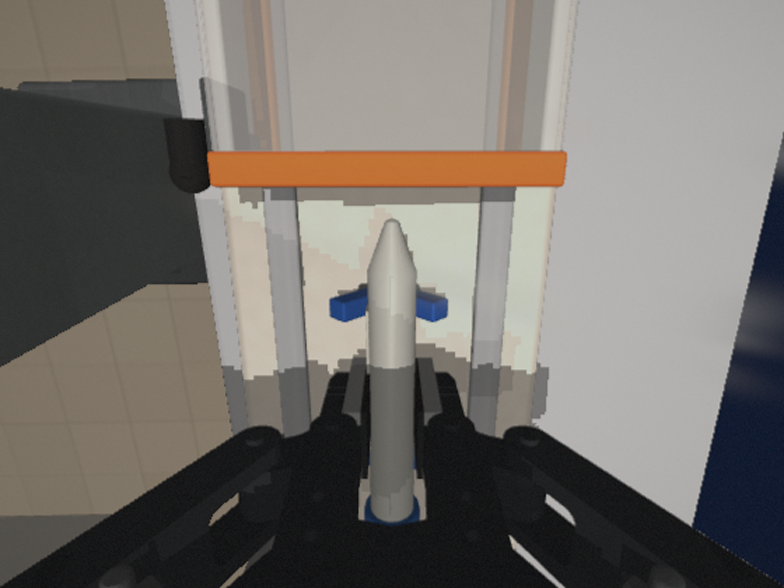

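View pics/scene5c.png

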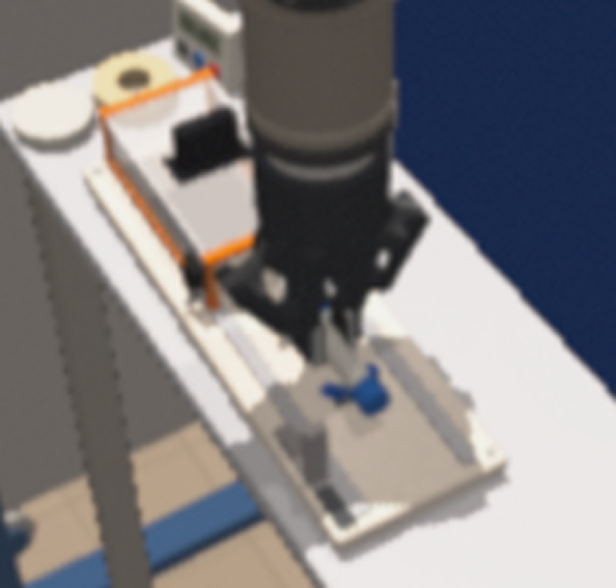

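>>> drive_tool --slide '[[-1,0,-2],[-1,0,-4],[-1,0,-5],[-1,0,-5]]' --turn '[[0,0,0],[0,0,0],[0,0,0],[0,0,0]]' --gripper '[0.1,0.1,0.1,0.1]'

```text
t: 8.0
eef_pos: [0.4545, -0.0213, 0.0269]
tool_rot: [0.708, 0.008, 0.707, -0.009]
contact_force: [-0.5, 0.7, 1.2]
gripper_width: 0.165
```

>>> drive_tool --slide '[[0,0,-1],[0,0,-1],[0,0,-1]]' --turn '[[0,0,0],[0,0,0],[0,0,0]]' --gripper '[0.1,0.1,0.1]'

```text
t: 8.3
eef_pos: [0.4546, -0.0213, 0.0265]
tool_rot: [0.708, 0.008, 0.707, -0.008]
contact_force: [-3.5, 1.7, 14.3]
gripper_width: 0.167
```

>>> drive_tool --slide '[[0,0,0],[0,0,0],[0,0,0],[0,0,0],[0,0,0],[0,0,10],[0,0,30],[0,0,60],[0,0,90],[0,0,120]]' --turn '[[0,0,0],[0,0,0],[0,0,0],[0,0,0],[0,0,0],[0,0,0],[0,0,0],[0,0,0],[0,0,0],[0,0,0]]' --gripper '[0.25,0.35,0.45,0.5,0.5,0.5,0.5,0.5,0.5,0.5]'

```text
t: 9.3
eef_pos: [0.4542, -0.0216, 0.148]
tool_rot: [0.707, 0.009, 0.707, -0.009]
contact_force: [0.7, 0.1, -0.0]
gripper_width: 0.494
```

```bash
python3 snap.py 6 wrist scene
python3 - <<'E'
import cv2
a=cv2.imread("pics/scene6.png")
cv2.imwrite("pics/scene6c.png",cv2.resize(a[190:400,260:480],None,fx=2.8,fy=2.8,interpolation=cv2.INTER_CUBIC))
E
```

```text
[403.41698213 578.77881265]
[474.45885907 596.82606539]
[329.88392115 560.09870743]
{'t': np.float64(9.4), 'eef_pos': array([ 0.4568, -0.0214,  0.1499]), 'tool_rot': array([ 0.7096,  0.0093,  0.7045, -0.0078]), 'contact_force': array([0.5773, 0.6309, 0.3986]), 'gripper_width': np.float64(0.502), 'q': array([-0.806 ,  0.3003,  0.8563,  2.1842, -0.3276,  0.7771,  0.2394])}
```

View pics/wrist6.png

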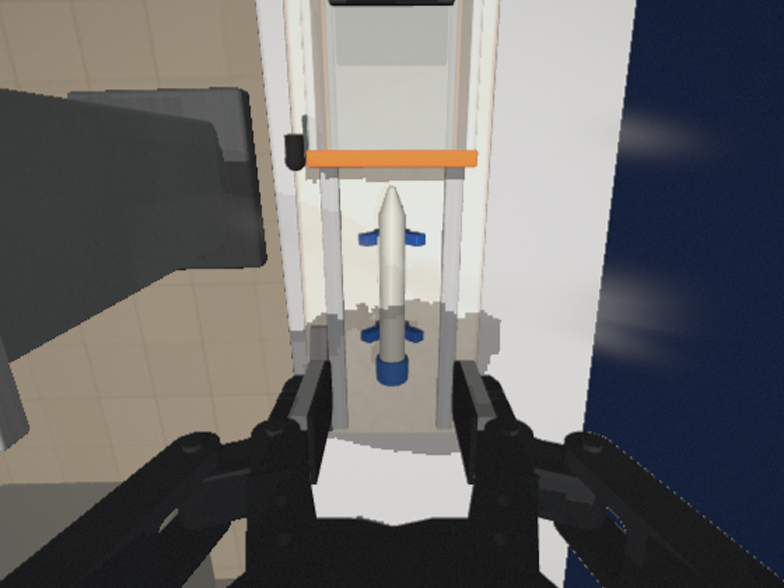

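View pics/scene6c.png

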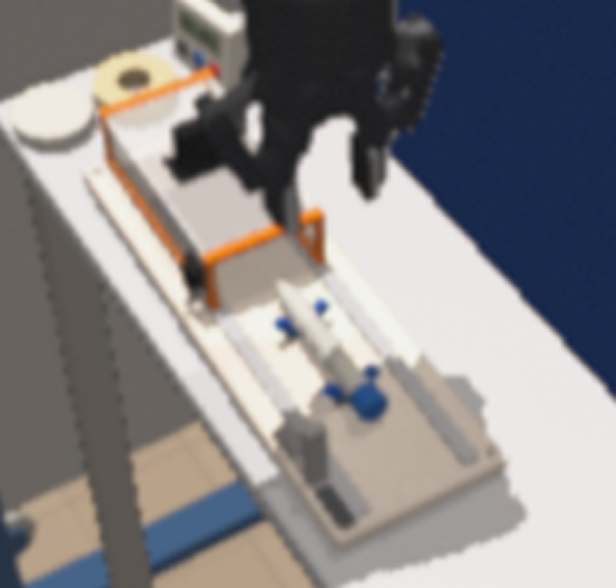

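>>> drive_tool --slide '[[0,10,15],[0,25,30],[0,45,45],[0,60,55],[0,70,60],[0,70,60],[0,70,60]]' --turn '[[0,0,0],[0,0,0],[0,0,0],[0,0,0],[0,0,0],[0,0,0],[0,0,0]]' --gripper '[0,0,0,0,0,0,0]'

```text
t: 10.1
eef_pos: [0.4564, 0.0482, 0.2096]
tool_rot: [0.709, 0.009, 0.705, -0.008]
contact_force: [0.3, 0.3, -0.8]
gripper_width: -0.003
```

```bash
python3 snap.py 7 wrist
```

```text
[399.34873279 575.83556819]
[457.3807463  590.36061083]
[339.58563034 560.87724504]
{'t': np.float64(10.15), 'eef_pos': array([0.4563, 0.0478, 0.2095]), 'tool_rot': array([ 0.7093,  0.0094,  0.7048, -0.0082]), 'contact_force': array([-0.5365, -0.136 , -0.3446]), 'gripper_width': np.float64(-0.0047), 'q': array([-1.0429,  0.1809,  0.9143,  2.123 , -0.1826,  0.9088, -0.0495])}
```

View pics/wrist7.png

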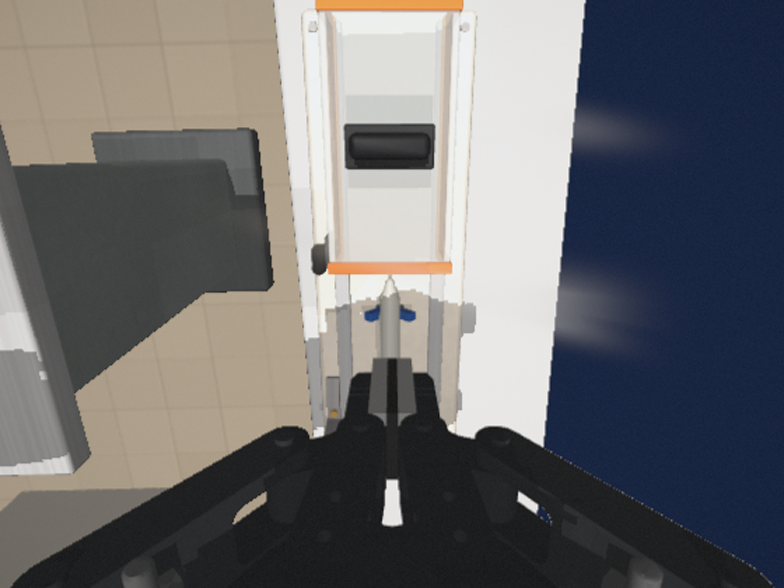

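Run:
```python
from h import *
import cv2
np.set_printoptions(precision=4,suppress=True)
c=bot.read_camera("wrist")
print(bot.get_obs()['eef_pos'])
for u,v,h in [(350,146,.104),(433,146,.104),(391,131,.104),(391,160,.104),(391,124,.072),(391,169,.072),(345,146,.072),(436,146,.072),(391,262,.068),(391,274,.068),(391,9,.068)]: print(u,v,ray(c,u/1.4,v/1.4,h))
im=c["color"][75:135,230:330,::-1]; cv2.imwrite("pics/w7c.png",cv2.resize(im,None,fx=7,fy=7,interpolation=cv2.INTER_CUBIC))
```

```text
[0.4563 0.0477 0.2095]
350 146 [0.4375 0.1287 0.104 ]
433 146 [0.4813 0.1276 0.104 ]
391 131 [0.4593 0.1356 0.104 ]
391 160 [0.4589 0.1211 0.104 ]
391 124 [0.4596 0.1407 0.072 ]
391 169 [0.459  0.1152 0.072 ]
345 146 [0.4319 0.1291 0.072 ]
436 146 [0.4861 0.1278 0.072 ]
391 262 [0.4575 0.0564 0.068 ]
391 274 [0.4573 0.0483 0.068 ]
391 9 [0.4612 0.2007 0.068 ]
```

View pics/w7c.png

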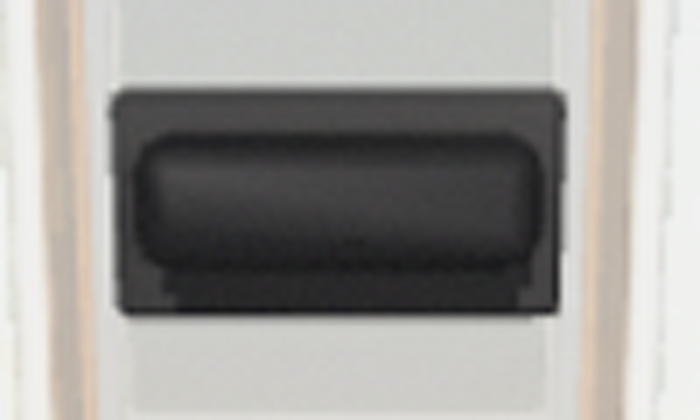

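>>> drive_tool --slide '[[0,25,0],[0,60,0],[3,95,0],[3,118,0],[3,125,-10],[3,125,-40],[3,125,-75],[3,125,-105],[3,125,-125],[3,125,-130]]' --turn '[[0,0,0],[0,0,0],[0,0,0],[0,0,0],[0,0,0],[0,0,0],[0,0,0],[0,0,0],[0,0,0],[0,0,0]]' --gripper '[0,0,0,0,0,0,0,0,0,0]'

```text
t: 11.2
eef_pos: [0.4576, 0.1698, 0.0769]
tool_rot: [0.708, 0.009, 0.706, -0.011]
contact_force: [-0.2, 0.4, 0.6]
gripper_width: -0.005
```

>>> drive_tool --slide '[[0,0,0],[0,-4,0],[0,-8,0],[0,-12,0],[0,-16,0]]' --turn '[[0,0,0],[0,0,0],[0,0,0],[0,0,0],[0,0,0]]' --gripper '[0,0,0,0,0]'

```text
t: 11.7
eef_pos: [0.458, 0.1536, 0.0775]
tool_rot: [0.708, 0.009, 0.706, -0.01]
contact_force: [0.1, 0.4, -0.5]
gripper_width: 0.001
```

```bash
python3 snap.py 8 top scene
python3 - <<'E'
import cv2
a=cv2.imread("pics/scene8.png")
cv2.imwrite("pics/scene8c.png",cv2.resize(a[150:400,220:480],None,fx=2.4,fy=2.4,interpolation=cv2.INTER_CUBIC))
E
```

```text
{'t': np.float64(11.8), 'eef_pos': array([0.4578, 0.1532, 0.0773]), 'tool_rot': array([ 0.7081,  0.0096,  0.706 , -0.0108]), 'contact_force': array([ 0.5912,  0.5052, -0.743 ]), 'gripper_width': np.float64(0.0007), 'q': array([-0.993 ,  0.4672,  0.6738,  2.1702, -0.4779,  0.6501, -0.0121])}
```

View pics/scene8c.png

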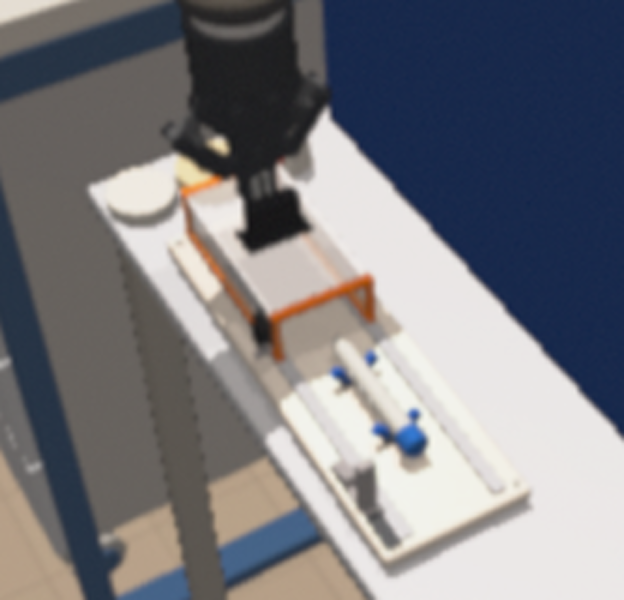

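>>> drive_tool --slide '[[0,0,1],[0,-2,2],[0,-4,2],[0,-6,2],[0,-8,2],[0,-10,2],[0,-12,2],[0,-14,2],[0,-16,2]]' --turn '[[0,0,0],[0,0,0],[0,0,0],[0,0,0],[0,0,0],[0,0,0],[0,0,0],[0,0,0],[0,0,0]]' --gripper '[0,0,0,0,0,0,0,0,0]'

```text
t: 12.7
eef_pos: [0.4576, 0.1373, 0.0793]
tool_rot: [0.708, 0.01, 0.706, -0.011]
contact_force: [-1.9, 2.5, 1.7]
gripper_width: 0.002
```

>>> drive_tool --slide '[[0,-6,0],[0,-15,0],[-1,-25,0],[-1,-35,0],[-1,-45,0],[-1,-55,0],[-2,-65,0],[-2,-75,0],[-2,-83,0],[-2,-88,0]]' --turn '[[0,0,0],[0,0,0],[0,0,0],[0,0,0],[0,0,0],[0,0,0],[0,0,0],[0,0,0],[0,0,0],[0,0,0]]' --gripper '[0,0,0,0,0,0,0,0,0,0]'

```text
t: 13.7
eef_pos: [0.4555, 0.0483, 0.0793]
tool_rot: [0.708, 0.01, 0.706, -0.011]
contact_force: [-0.2, 5.0, 0.6]
gripper_width: 0.002
```

```bash
python3 snap.py 9 wrist scene
python3 - <<'E'
import cv2
a=cv2.imread("pics/scene9.png")
cv2.imwrite("pics/scene9c.png",cv2.resize(a[150:400,220:480],None,fx=2.4,fy=2.4,interpolation=cv2.INTER_CUBIC))
E
```

```text
[408.06198751 746.66527752]
[489.03618904 763.50682634]
[323.82570437 729.14525945]
{'t': np.float64(13.8), 'eef_pos': array([0.4555, 0.0481, 0.0793]), 'tool_rot': array([ 0.7079,  0.01  ,  0.7062, -0.0114]), 'contact_force': array([0.4549, 3.762 , 1.1841]), 'gripper_width': np.float64(-0.0019), 'q': array([-0.7991,  0.4274,  0.683 ,  2.2241, -0.4581,  0.6265,  0.1875])}
```

View pics/scene9c.png

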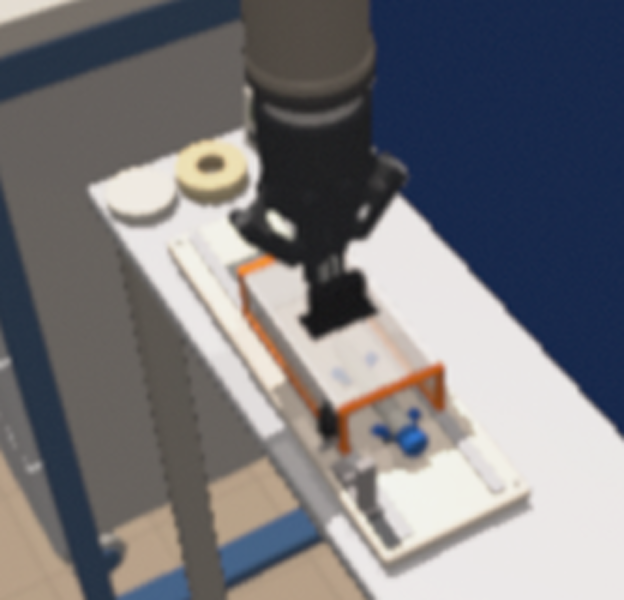

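>>> drive_tool --slide '[[0,-2,0],[0,-4,0],[0,-6,0],[0,-8,0],[0,-10,0],[0,-12,0],[0,-14,0]]' --turn '[[0,0,0],[0,0,0],[0,0,0],[0,0,0],[0,0,0],[0,0,0],[0,0,0]]' --gripper '[0,0,0,0,0,0,0]'

```text
t: 14.5
eef_pos: [0.4552, 0.034, 0.0793]
tool_rot: [0.708, 0.01, 0.706, -0.011]
contact_force: [-2.0, 4.1, 2.8]
gripper_width: -0.001
```

>>> drive_tool --slide '[[0,-1,0],[0,-2,0],[0,-3,0]]' --turn '[[0,0,0],[0,0,0],[0,0,0]]' --gripper '[0,0,0]'

```text
t: 14.8
eef_pos: [0.4551, 0.031, 0.0793]
tool_rot: [0.708, 0.01, 0.706, -0.011]
contact_force: [-1.7, 5.5, 2.3]
gripper_width: -0.001
```

```bash
python3 snap.py 10 wrist scene
python3 - <<'E'
import cv2
a=cv2.imread("pics/scene10.png")
cv2.imwrite("pics/scene10c.png",cv2.resize(a[290:400,320:450],None,fx=5,fy=5,interpolation=cv2.INTER_CUBIC))
E
```

```text
[408.36218132 730.35797441]
[490.76086348 747.86062244]
[322.60769978 712.14250703]
{'t': np.float64(14.9), 'eef_pos': array([0.4551, 0.031 , 0.0793]), 'tool_rot': array([ 0.7076,  0.01  ,  0.7064, -0.0113]), 'contact_force': array([-1.4821,  4.6923,  3.2031]), 'gripper_width': np.float64(-0.0008), 'q': array([-0.7626,  0.425 ,  0.6829,  2.2276, -0.4568,  0.6253,  0.2238])}
```

View pics/scene10c.png

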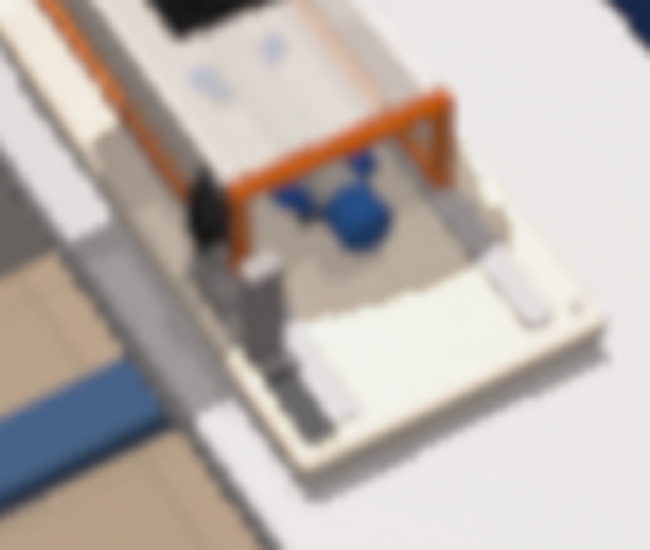

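View pics/wrist10.png

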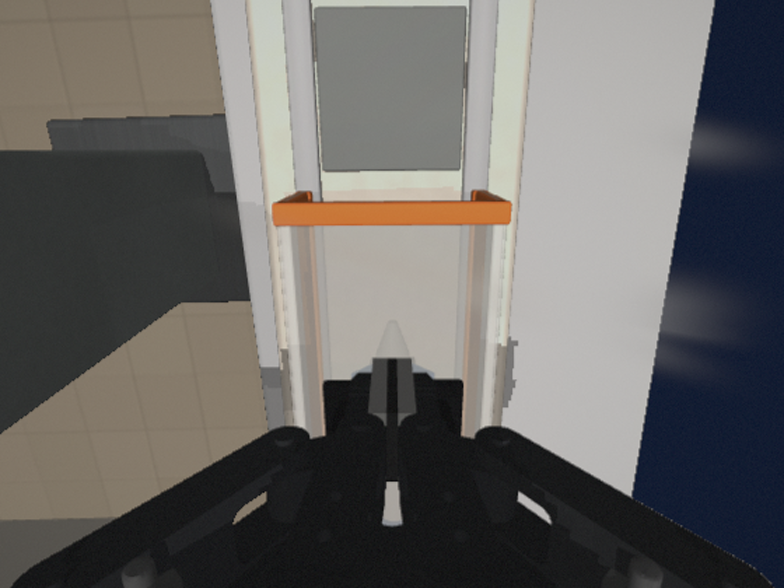

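>>> drive_tool --slide '[[0,-1,0],[0,-2,0],[0,-3,0],[0,-4,0]]' --turn '[[0,0,0],[0,0,0],[0,0,0],[0,0,0]]' --gripper '[0,0,0,0]'

```text
t: 15.3
eef_pos: [0.4551, 0.0281, 0.0793]
tool_rot: [0.707, 0.01, 0.707, -0.01]
contact_force: [-1.4, 8.6, 2.7]
gripper_width: 0.003
```

>>> drive_tool --slide '[[0,-1,0],[0,-2,0],[0,-3,0]]' --turn '[[0,0,0],[0,0,0],[0,0,0]]' --gripper '[0,0,0]'

```text
t: 15.6
eef_pos: [0.455, 0.0264, 0.0793]
tool_rot: [0.707, 0.01, 0.707, -0.01]
contact_force: [-1.4, 9.2, 3.9]
gripper_width: 0.003
```

>>> drive_tool --slide '[[0,-1,0],[0,-2,0]]' --turn '[[0,0,0],[0,0,0]]' --gripper '[0,0]'

```text
t: 15.8
eef_pos: [0.455, 0.0256, 0.0794]
tool_rot: [0.707, 0.01, 0.707, -0.009]
contact_force: [-2.0, 9.6, 3.3]
gripper_width: 0.0
```

>>> drive_tool --slide '[[0,-1,0],[0,-2,0]]' --turn '[[0,0,0],[0,0,0]]' --gripper '[0,0]'

```text
t: 16.0
eef_pos: [0.4549, 0.0249, 0.0794]
tool_rot: [0.707, 0.01, 0.707, -0.008]
contact_force: [-1.5, 9.5, 3.4]
gripper_width: 0.001
```

>>> drive_tool --slide '[[0,-1,0],[0,-2,0],[0,-3,0]]' --turn '[[0,0,0],[0,0,0],[0,0,0]]' --gripper '[0,0,0]'

```text
t: 16.3
eef_pos: [0.4548, 0.0233, 0.0794]
tool_rot: [0.707, 0.011, 0.707, -0.007]
contact_force: [-2.2, 9.0, 3.7]
gripper_width: 0.002
```

>>> drive_tool --slide '[[0,-1,0],[0,-2,0],[0,-3,0]]' --turn '[[0,0,0],[0,0,0],[0,0,0]]' --gripper '[0,0,0]'

```text
t: 16.6
eef_pos: [0.4548, 0.0219, 0.0794]
tool_rot: [0.707, 0.011, 0.708, -0.006]
contact_force: [-1.6, 9.9, 4.2]
gripper_width: -0.002
```

>>> drive_tool --slide '[[0,-1,0],[0,-2,0],[0,-3,0]]' --turn '[[0,0,0],[0,0,0],[0,0,0]]' --gripper '[0,0,0]'

```text
t: 16.9
eef_pos: [0.4547, 0.0205, 0.0794]
tool_rot: [0.706, 0.011, 0.708, -0.004]
contact_force: [-2.0, 10.6, 3.4]
gripper_width: -0.0
```

>>> drive_tool --slide '[[0,-1,0],[0,-2,0],[0,-3,0]]' --turn '[[0,0,0],[0,0,0],[0,0,0]]' --gripper '[0,0,0]'

```text
t: 17.2
eef_pos: [0.4547, 0.0192, 0.0794]
tool_rot: [0.706, 0.011, 0.708, -0.003]
contact_force: [-0.8, 10.7, 2.3]
gripper_width: 0.001
```

>>> drive_tool --slide '[[0,-1,0],[0,-2,0],[0,-3,0]]' --turn '[[0,0,0],[0,0,0],[0,0,0]]' --gripper '[0,0,0]'

```text
t: 17.5
eef_pos: [0.4546, 0.0179, 0.0794]
tool_rot: [0.706, 0.011, 0.708, -0.002]
contact_force: [-1.1, 10.6, 3.6]
gripper_width: 0.002
```

```bash
python3 snap.py 11 scene
python3 - <<'E'
import cv2
a=cv2.imread("pics/scene11.png")
cv2.imwrite("pics/scene11c.png",cv2.resize(a[290:400,320:450],None,fx=5,fy=5,interpolation=cv2.INTER_CUBIC))
E
```

```text
{'t': np.float64(17.55), 'eef_pos': array([0.4546, 0.0177, 0.0794]), 'tool_rot': array([ 0.7059,  0.0112,  0.7082, -0.002 ]), 'contact_force': array([-1.4146,  9.0243,  3.3379]), 'gripper_width': np.float64(-0.0004), 'q': array([-0.7112,  0.4208,  0.6678,  2.2266, -0.4667,  0.6321,  0.2805])}
```

View pics/scene11c.png

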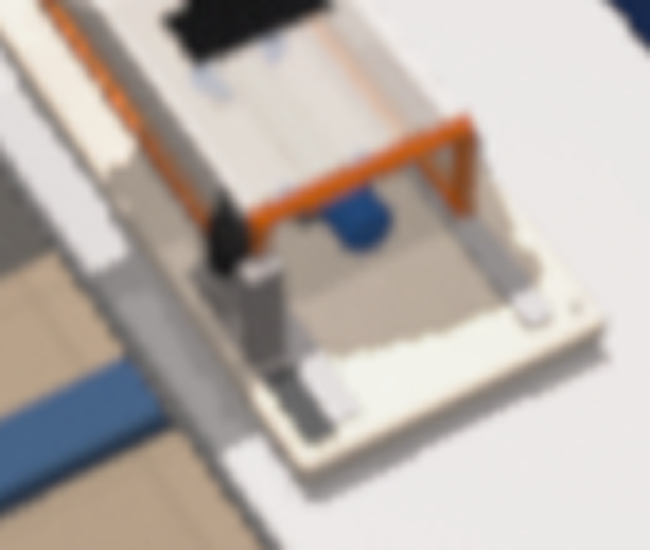

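>>> drive_tool --slide '[[0,-1,0],[0,-2,0]]' --turn '[[0,0,0],[0,0,0]]' --gripper '[0,0]'

```text
t: 17.75
eef_pos: [0.4546, 0.0174, 0.0795]
tool_rot: [0.706, 0.011, 0.708, -0.001]
contact_force: [-1.1, 10.1, 2.5]
gripper_width: 0.003
```

>>> drive_tool --slide '[[0,-1,0],[0,-2,0]]' --turn '[[0,0,0],[0,0,0]]' --gripper '[0,0]'

```text
t: 17.95
eef_pos: [0.4545, 0.017, 0.0795]
tool_rot: [0.705, 0.012, 0.709, 0.0]
contact_force: [-0.4, 11.2, 2.2]
gripper_width: 0.001
```

>>> drive_tool --slide '[[0,-1,0],[0,-2,0]]' --turn '[[0,0,0],[0,0,0]]' --gripper '[0,0]'

```text
t: 18.15
eef_pos: [0.4545, 0.0166, 0.0795]
tool_rot: [0.705, 0.012, 0.709, 0.001]
contact_force: [-1.3, 10.2, 3.0]
gripper_width: -0.0
```

>>> drive_tool --slide '[[0,-1,0],[0,-2,0]]' --turn '[[0,0,0],[0,0,0]]' --gripper '[0,0]'

```text
t: 18.35
eef_pos: [0.4545, 0.0162, 0.0795]
tool_rot: [0.705, 0.012, 0.709, 0.003]
contact_force: [-0.8, 11.3, 3.5]
gripper_width: -0.002
```

>>> drive_tool --slide '[[0,-1,0],[0,-2,0],[0,-2,0]]' --turn '[[-0.005,0,0],[-0.01,0,0],[-0.01,0,0]]' --gripper '[0,0,0]'

```text
t: 18.65
eef_pos: [0.4544, 0.0157, 0.0794]
tool_rot: [0.705, 0.008, 0.709, 0.0]
contact_force: [0.5, 9.5, 1.4]
gripper_width: 0.001
```

>>> drive_tool --slide '[[0,-1,0],[0,-2,0],[0,-2,0]]' --turn '[[-0.005,0,0],[-0.01,0,0],[-0.01,0,0]]' --gripper '[0,0,0]'

```text
t: 18.95
eef_pos: [0.4544, 0.015, 0.0793]
tool_rot: [0.705, 0.005, 0.709, -0.003]
contact_force: [-0.1, 10.0, 1.5]
gripper_width: -0.004
```

>>> drive_tool --slide '[[0,-1,0],[0,-2,0],[0,-2,0]]' --turn '[[0,0,0],[0,0,0],[0,0,0]]' --gripper '[0,0,0]'

```text
t: 19.25
eef_pos: [0.4544, 0.0137, 0.0793]
tool_rot: [0.705, 0.005, 0.709, -0.002]
contact_force: [-0.6, 5.5, 2.0]
gripper_width: 0.0
```

>>> drive_tool --slide '[[0,-1,0],[0,-2,0],[0,-2,0]]' --turn '[[0,0,0],[0,0,0],[0,0,0]]' --gripper '[0,0,0]'

```text
t: 19.55
eef_pos: [0.4543, 0.0112, 0.0793]
tool_rot: [0.705, 0.005, 0.709, -0.003]
contact_force: [-0.0, 2.8, 1.4]
gripper_width: -0.002
```

```bash
python3 snap.py 12 scene;python3 snap.py 13 wrist
python3 - <<'E'
import cv2
a=cv2.imread("pics/scene12.png")
cv2.imwrite("pics/scene12c.png",cv2.resize(a[290:400,320:450],None,fx=5,fy=5,interpolation=cv2.INTER_CUBIC))
E
```

```text
{'t': np.float64(19.6), 'eef_pos': array([0.4543, 0.0111, 0.0793]), 'tool_rot': array([ 0.7048,  0.0049,  0.7094, -0.0026]), 'contact_force': array([-0.7376,  2.6354,  1.9487]), 'gripper_width': np.float64(-0.0016), 'q': array([-0.7074,  0.4238,  0.6733,  2.2253, -0.4546,  0.634 ,  0.2876])}
[401.63614517 713.93739161]
[485.7158983  734.33070241]
[314.16398919 692.7212629 ]
{'t': np.float64(19.65), 'eef_pos': array([0.4543, 0.0111, 0.0793]), 'tool_rot': array([ 0.7048,  0.0049,  0.7094, -0.0026]), 'contact_force': array([-0.1664,  1.4081,  1.1319]), 'gripper_width': np.float64(-0.0023), 'q': array([-0.7073,  0.4238,  0.6733,  2.2253, -0.4546,  0.634 ,  0.2876])}
```

View pics/scene12c.png

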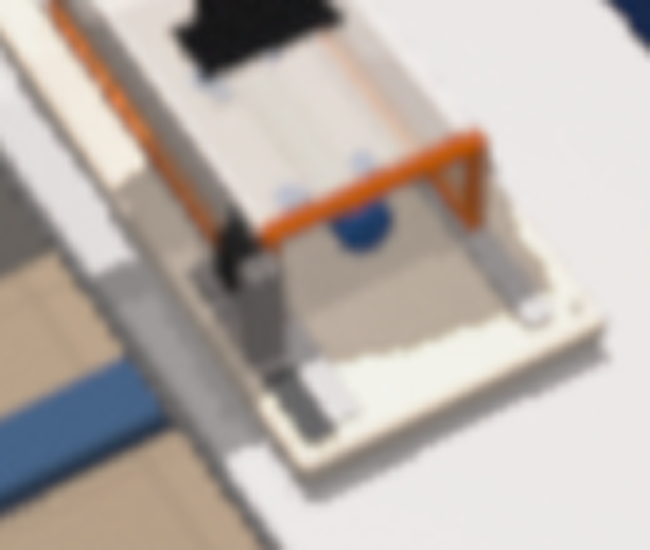

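>>> drive_tool --slide '[[0,1,0],[0,2,0],[0,4,0],[0,4,0]]' --turn '[[0,0,0],[0,0,0],[0,0,0],[0,0,0]]' --gripper '[0,0,0,0]'

```text
t: 20.05
eef_pos: [0.4543, 0.0152, 0.0792]
tool_rot: [0.705, 0.005, 0.709, -0.003]
contact_force: [-0.5, -0.7, -0.7]
gripper_width: -0.003
```

```bash
python3 snap.py 14 scene
python3 - <<'E'
import cv2
a=cv2.imread("pics/scene14.png")
cv2.imwrite("pics/scene14c.png",cv2.resize(a[290:400,320:450],None,fx=5,fy=5,interpolation=cv2.INTER_CUBIC))
E
```

```text
{'t': np.float64(20.1), 'eef_pos': array([0.4543, 0.0151, 0.0792]), 'tool_rot': array([ 0.7048,  0.0047,  0.7094, -0.0026]), 'contact_force': array([0.3946, 0.4867, 0.3036]), 'gripper_width': np.float64(-0.0044), 'q': array([-0.7163,  0.4241,  0.6735,  2.2251, -0.4547,  0.634 ,  0.279 ])}
```

View pics/scene14c.png

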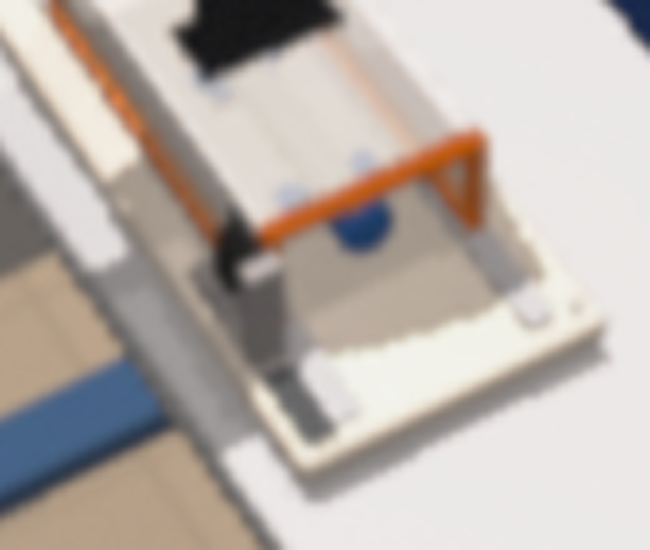

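The force fell to zero and the guard stayed put, so it is caught. I'll retreat clear of it and check.

>>> drive_tool --slide '[[0,5,0],[0,15,0],[0,25,10],[0,30,35],[0,35,70],[0,45,105],[0,60,140],[0,80,160],[0,100,165],[0,100,165]]' --turn '[[0,0,0],[0,0,0],[0,0,0],[0,0,0],[0,0,0],[0,0,0],[0,0,0],[0,0,0],[0,0,0],[0,0,0]]' --gripper '[0,0,0,0,0,0,0,0,0,0]'

```text
t: 21.1
eef_pos: [0.4546, 0.119, 0.2452]
tool_rot: [0.705, 0.004, 0.709, 0.0]
contact_force: [0.7, 0.2, -0.6]
gripper_width: 0.002
```

```bash
python3 snap.py 15 scene top
python3 - <<'E'
import cv2
a=cv2.imread("pics/scene15.png")
cv2.imwrite("pics/scene15c.png",cv2.resize(a[180:500,240:600],None,fx=1.8,fy=1.8,interpolation=cv2.INTER_CUBIC))
cv2.imwrite("pics/scene15d.png",cv2.resize(a[290:400,320:450],None,fx=5,fy=5,interpolation=cv2.INTER_CUBIC))
E
```

```text
{'t': np.float64(21.2), 'eef_pos': array([0.4539, 0.1156, 0.2439]), 'tool_rot': array([ 0.7046,  0.004 ,  0.7096, -0.0021]), 'contact_force': array([0.9325, 0.0533, 0.2905]), 'gripper_width': np.float64(0.0031), 'q': array([-1.1411,  0.142 ,  0.8538,  2.0529, -0.1322,  1.005 , -0.2292])}
```

View pics/scene15c.png

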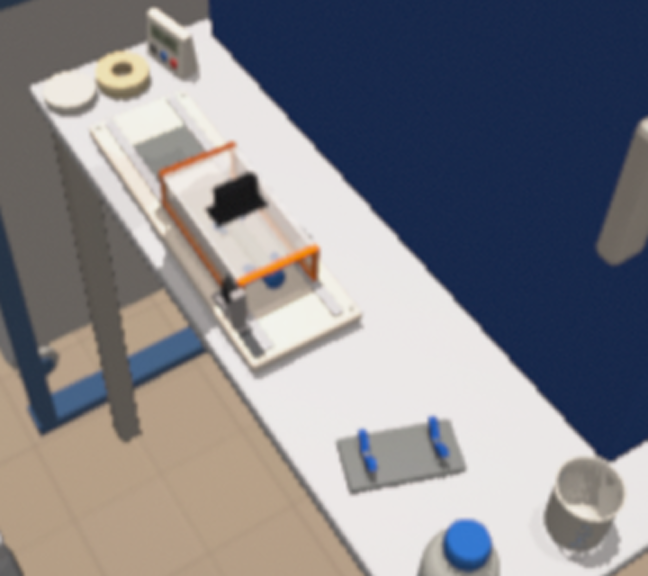

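View pics/scene15d.png

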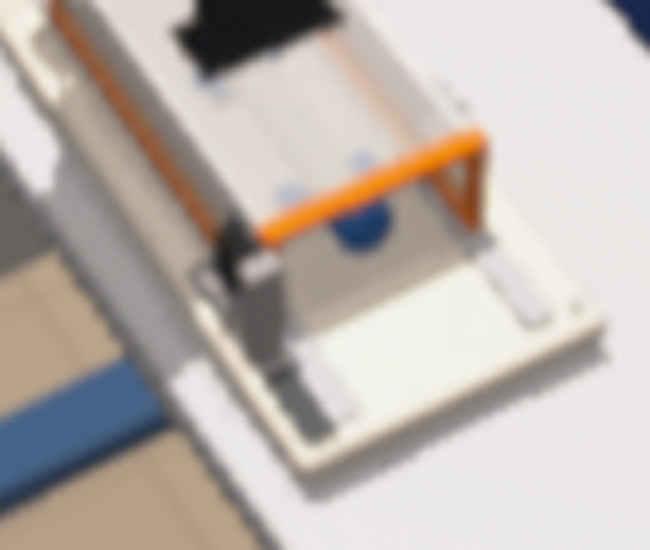

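View pics/top15.png

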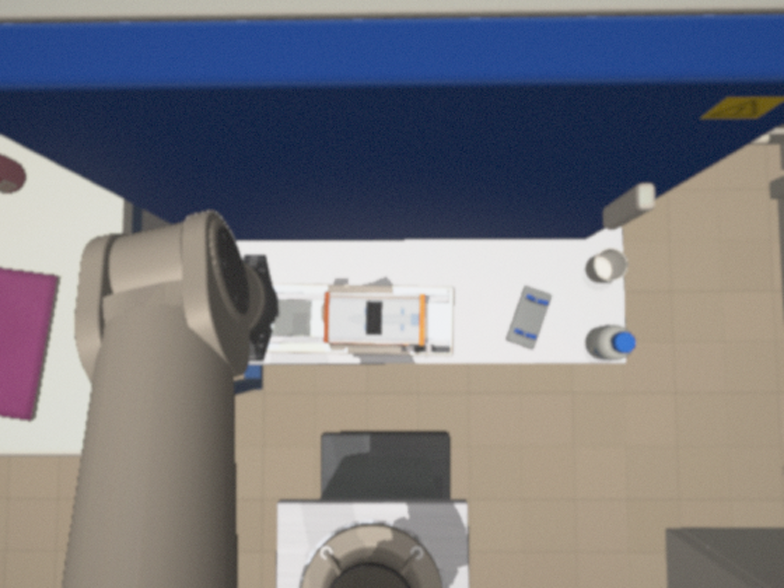

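The guard is shut and holding on its own. The tube lies in both notches under it, and the other things haven't moved. Handing in.

```bash
python3 -c "
from station import bot
print(bot.hand_in())"
```

```text
the job is handed in; nothing more can be done
None
```

The tube is in the mixer's cradle and the guard is shut over it, held by its own catch. I handed the job in at about 21 s of the 58 s allowed.

- **Tube:** I gripped it at the middle, turned it to line up with the cradle and lowered it into both notches with the cap towards the mixer's -y. I let go after a light touch of about 14 N. The picture taken after release showed it lying in both notches.
- **Guard:** I pushed the fin in small steps. The force levelled off at about 10–11 N, then dropped to about 2 N at the click, at roughly 133 mm of travel.
- **Catch:** When I backed off 4 mm the force went to zero and the guard stayed where it was. It was still shut in pictures taken about a second later with the arm clear.
- **Buffer:** I could not read its compression directly. The highest push I read was 11.3 N, under the 22 N limit, though force was only sampled at the end of each short move.
- **Other objects:** All five look unmoved in the last scene picture.
- **Odd readings:** After the click I read only 1.4–2.8 N instead of the spring's 4.9 N, which fits the catch carrying the load. The tool also tilted up to about 1.4 degrees during the push, and I mostly corrected it.

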